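# Set the finished switch panel on the sloped stand

## Task

Put the practice panel with the rocker switch on the sloping grey face of the red stand, face up with its green lamp at the top, so that it lies flat on the slope, straight, roughly in the middle and with its lower edge against the bottom lip. Set it down gently rather than dropping it, and leave the look-alike panel with the round socket where it lies.

Things in the scene. Friction and masses are not known exactly. Their poses are not given: they have to be found in the camera images.
- switch_panel: Plywood board 125 (x) by 130 (y) by 12 mm, flat on the bench; about 0.26 kg. In its middle a grey housing 64 (x) by 48 (y) mm, 12 to 50 mm above the underside, to grip by its sides across y; white rocker on top (to 55 mm). Green lamp 16 mm wide, 23 mm high, at x = +47 mm: the top edge. Origin: centre of the underside; x to the lamp (at first away from the robot, within 35 degrees), z out of the face.
- socket_panel: The look-alike to leave alone: same board and grey housing, but a round white and black socket face (42 mm) on top and no lamp. Flat on the bench. One panel lies left of the stand, the other right; which is which varies. Origin: centre of the board's underside, z up.
- rest: Fixed red stand's grey face, 150 mm (x) by 180 mm wide (y), rising at 30 degrees away from the robot, turned up to 20 degrees. Red lip along its low edge: 14 mm high off the face, 6 thick. Origin: inside corner of face and lip, mid width, 40 mm above the bench; x up the slope, z out of the face. Seated, the panel has its origin at x = 62.5, y = 0, z = 0 mm, axes as these. It may not slide by itself.
There are look-alikes about, which are no part of the job. There is more than one size of the part that bears rest; the job needs the largest.

How it is judged:
At the end, for the whole second after the job is handed in: The switch panel lies released and at rest on the sloping face, face up, lamp edge up the slope: lower edge within 10 mm of the lip, middle within 25 mm of the stand's middle, underside within 5 mm of the face (not on top of the lip), flat and straight within 10 degrees (x of switch_panel in the frame of rest between 0.0565 and 0.0725 m and y of switch_panel in the frame of rest between -0.025 and 0.025 m and z of switch_panel in the frame of rest between -0.006 and 0.005 m and angle between the z axis of switch_panel and the z axis of rest, either way round below 0.175 rad and angle between the x axis of switch_panel and the x axis of rest, either way round below 0.175 rad and angle between switch_panel's own x axis and vertical below 1.35 rad and angle between switch_panel's own z axis and vertical below 0.9 rad and linear speed of switch_panel below 0.02 m/s and angular speed of switch_panel below 0.1 rad/s); the robot touches nothing.
It fails at once if the socket panel is moved by 25 mm or more (distance of socket_panel from where it was at the start of the episode above 0.025 m).
It fails at once if the switch panel is dropped: it falls freely at over 0.6 m/s (about 20 mm of fall) (linear speed of switch_panel above 0.6 m/s and contact force between the fingers and switch_panel below 0.05 N).
It also fails if it takes over 38 s, if anything falls off the work surface, if the arm or the gripper's body presses on something with over 40 N, if the wrist force passes 120 N, or if a joint passes its speed limit or range.

## Robot

A 6-joint arm with a two-finger parallel gripper is mounted at the origin on the work surface. World frame = base frame: x ahead of the robot, y to its left, z up, the work surface at z = 0. Lengths are in m, angles in rad, forces in N, time in s.
With the tool pointing down it reaches from about 0.325 to 0.875 m from the base axis. Payload 4.4 kg.
Tool frame: the origin (TCP) lies between the finger pads; the fingertips stand 19 mm ahead of it and the grasp point (between the pads) is the TCP; z points along the fingers, y is the direction in which the jaws open and shut (so a half turn about z gives the same grasp; the last joint's range is limited). The gripper opens to 85 mm and grips with 20 to 120 N. Pads are 22 mm wide; open, the fingers measure 114 mm over their backs; the gripper's body (76 mm by 85 mm) begins 54 mm behind the grasp point. The pads swing forward as they close: fully open they stand 13 mm farther back than shut.
Start: joints at [0.994, 0.207, 1.542, -0, 1.393, -0.15], TCP at [0.238, 0.523, 0.25] pointing down, gripper open.
Joint ranges: [-2.73, 2.73], [-0.86, 2.22], [0.23, 2.46], [-1.11, 4.25], [0.08, 2.63], [-2.82, 2.82]. Speed limits (rad/s): [2.79, 2.79, 3.14, 3.14, 3.14, 3.14].

## Interface

Orientations are given as [roll, pitch, yaw] about the fixed x, y, z axes, in that order (R = Rz(yaw) Ry(pitch) Rx(roll)).
In Python, from bench import ctrl gives the robot as it stands. The module is installed in compiled form; this text tells all that it offers.
- The arm moves only by the tool apply_moves, never from a script. Its argument "moves" is a list of rows, each an object of numbers: "gripper": the finger opening in m, from 0 to 0.0854; "tx", "ty", "tz": the shift along the world's x, y, z in m; "rx", "ry", "rz": the turn, a rotation vector about the world's x, y, z in rad. In form: [{"gripper": .., "tx": .., "ty": .., "tz": .., "rx": .., "ry": .., "rz": ..}, ...]. A call has 1 to 5 rows; each row is the pose to reach, as a shift and turn from the pose commanded when the call began; what a row does not reach only later rows make up. A row lasts 1/8 s, in which the tool goes at most 62.5 mm and 10.7 degrees, less where a joint would pass 70% of its speed; a pose out of reach is approached as far as the arm can. A call with a gripper value outside its range is refused whole. The fingers move at their own pace and stop on an object; "squeeze" is the grip in N (left out, the last holds). Time passes only in rows, so rows that repeat a pose let the fingers close. It gives the time, the measured TCP pose, the force and the opening at its end, in the units of the state.
- ctrl.get_state(): the state, without advancing time (a new reading comes with each control period).
- ctrl.camera(name): name is "side" or "top"; returns the picture (480x640x3 uint8, blue, green, red); there is no depth.
- ctrl.camera_info(name): a dict with "K" (3x3 intrinsics, pixels), "cam_to_world" (4x4, takes a point from camera to world coordinates). Camera axes: x right, y down, z forward; pixel columns grow to the right and rows downward; lengths in m; the calibration is good to about 2 mm. A picture is of the moment at which its call begins. camera_info takes no time and is no camera call.
- ctrl.job_done(): hands the job in, once; it reports no verdict.
Trained networks look in the newest picture that a camera, given by its name, has taken for a name from the list of things; names that differ only in an ending like _2 or _b are one class to them, and where a whole thing is asked for, a point or a joint stands for the part that bears it (a point fixed in the world has none). Each returns a list of dicts, best first, with "confidence" (0 to 1); they miss things now and then, are a little off and sometimes report something else, mostly with a low value. They report only what shows in the picture. A call takes as long as a camera call. They do not tell look-alikes from the thing itself.
- ctrl.recognise(camera, thing): "location" ([x, y, z] in m, in the coordinates of the camera as it stood for that picture, good to about 4 mm: the middle of the surface that is visible of it).
The state is a dict: "time": time; "joint_pos": joint angles; "joint_velocities": joint speeds; "joint_torque": joint torques, N m; "tcp_pos": TCP position; "ee_rot": TCP orientation; "force": force on the tool from outside, world axes, zero at the start; "ft_torque": the same for the moment, N m; "width": opening from 0.0 (shut) to 1.0 (fully open).
Only numpy, scipy, OpenCV 4.12 (cv2) and the standard library are available. Lean on these libraries where they do the work, as an engineer would, in place of code of your own. Each camera call takes 0.05 s, during which the arm holds its last target.

## Working session

There is one attempt and no reset: what is moved stays moved. The work goes in short steps, Python scripts to look and compute and a tool call to move; the robot and the scene stay as the last step left them, time stands still between calls to the robot, and variables do not carry over. Pictures are saved under pics/ and viewed, and the job is handed in when it is done.

Besides the shell and the picture viewer there is one more tool, called after "Call:" as name(argument=value, ...) on one line, values as JSON. apply_moves: Moves the arm, as the interface text tells. Its arguments: {"type":"object","properties":{"moves":{"type":"array"},"squeeze":{"type":"number"}},"required":["moves"]}

```bash
mkdir -p pics; cat > h.py <<'E'
import numpy as np,cv2
from bench import ctrl
def look(n,f):
    im=ctrl.camera(n); cv2.imwrite('pics/'+f,im); return im
def proj(n,P):
    i=ctrl.camera_info(n);K=np.array(i['K']);T=np.linalg.inv(np.array(i['cam_to_world']))
    P=np.atleast_2d(P);c=P@T[:3,:3].T+T[:3,3];u=c@K.T
    return u[:,:2]/u[:,2:]
def ray(n,uv,z):
    i=ctrl.camera_info(n);K=np.array(i['K']);T=np.array(i['cam_to_world'])
    uv=np.atleast_2d(uv);d=np.c_[uv,np.ones(len(uv))]@np.linalg.inv(K).T@T[:3,:3].T
    o=T[:3,3];return o+d*((z-o[2])/d[:,2])[:,None]
def rec(n,t):
    T=np.array(ctrl.camera_info(n)['cam_to_world'])
    for r in ctrl.recognise(n,t):
        p=T[:3,:3]@np.array(r['location'])+T[:3,3]; print(n,t,round(r['confidence'],2),p.round(3),proj(n,p).round(0))
E
python3 - <<'E'
from h import *
print(ctrl.get_state())
for n in('top','side'):
    look(n,n+'0.png')
    for t in('switch_panel','socket_panel','rest'):rec(n,t)
    print(np.array(ctrl.camera_info(n)['cam_to_world']).round(3))
E
```

```text
{'time': 0.0, 'joint_pos': array([ 9.93486509e-01,  2.07420824e-01,  1.54297055e+00,  1.50408624e-05,
        1.39347450e+00, -1.50507647e-01]), 'joint_velocities': array([ 0.00034166, -0.0001662 , -0.00025617, -0.00036979, -0.00072263,
        0.00192804]), 'joint_torque': array([ 7.85375732e-05, -3.83023667e+01, -2.91599107e+01,  8.60896932e-06,
        1.02952638e-02,  1.15099081e-05]), 'tcp_pos': array([0.23764542, 0.52281117, 0.24911736]), 'ee_rot': array([-3.13934736e+00, -3.55477354e-04,  2.71478741e+00]), 'force': array([ 0.48895084, -0.07645231, -0.12940968]), 'ft_torque': array([-4.61159425e-03, -2.07739447e-03, -3.54852529e-05]), 'width': 1.0032315715056506}
top switch_panel 0.84 [ 0.525 -0.277  0.008] [[470. 257.]]
top socket_panel 0.93 [0.554 0.322 0.012] [[164. 235.]]
top rest 0.94 [0.564 0.053 0.076] [[301. 230.]]
top rest 0.88 [0.789 0.018 0.054] [[323. 114.]]
top rest 0.87 [0.344 0.18  0.056] [[229. 348.]]
[[ 0.023 -0.997  0.079  0.473]
 [-1.    -0.023 -0.002  0.007]
 [ 0.003 -0.079 -0.997  1.098]
 [ 0.     0.     0.     1.   ]]
side switch_panel 0.74 [ 0.527 -0.265  0.012] [[365. 196.]]
side socket_panel 0.83 [0.543 0.352 0.01 ] [[294. 409.]]
side rest 0.79 [0.561 0.068 0.073] [[324. 263.]]
side rest 0.78 [0.787 0.025 0.06 ] [[227. 235.]]
side rest 0.72 [0.341 0.19  0.059] [[430. 337.]]
[[-0.972 -0.171  0.161  0.425]
 [-0.234  0.648 -0.725  0.709]
 [ 0.02  -0.742 -0.67   0.706]
 [ 0.     0.     0.     1.   ]]
```

View pics/top0.png

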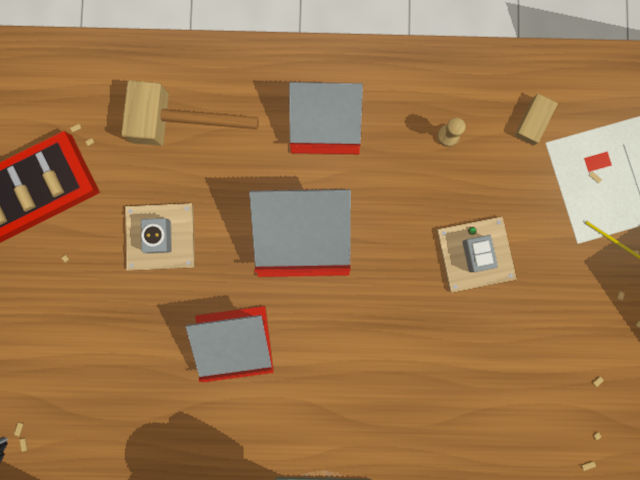

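View pics/side0.png

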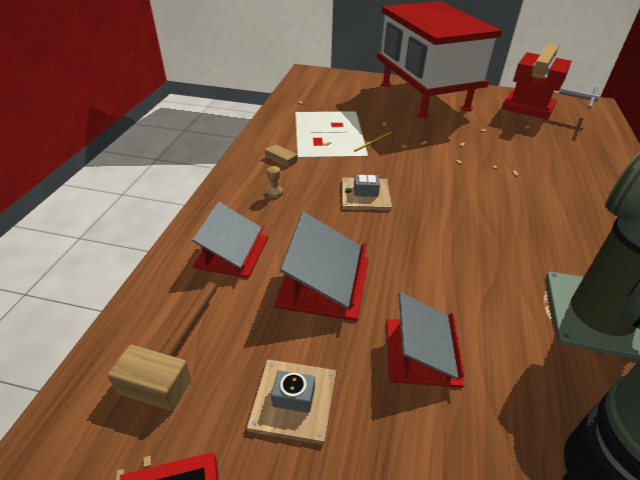

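```bash
python3 - <<'E'
import cv2,numpy as np
t=cv2.imread('pics/top0.png')
a=cv2.resize(t[190:320,415:525],None,fx=4,fy=4,interpolation=2)
b=cv2.resize(t[170:300,235:370],None,fx=4,fy=4,interpolation=2)[:a.shape[0]]
c=np.zeros((600,800,3),np.uint8)
a=cv2.resize(a,(380,449));b=cv2.resize(b,(415,400))
c[:449,:380]=a;c[:400,385:]=b
cv2.imwrite('pics/crop0.png',c)
E
```

```text
(no output)
```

View pics/crop0.png

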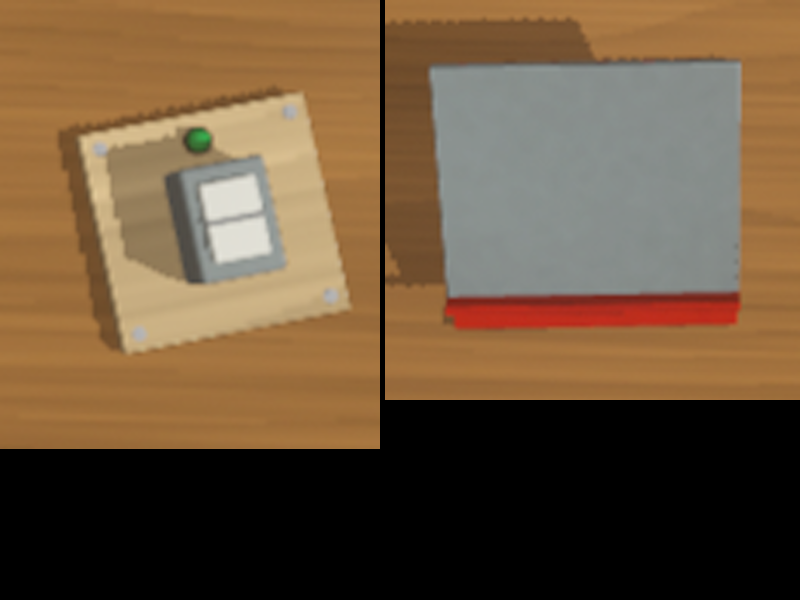

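The top picture shows three stands: (325,115), (301,232) and (230,346). The one at (301,232) is clearly the largest (100 px wide against about 72 and 80). The switch panel (white rocker, green lamp at (473,230)) is at (477,254). The socket panel is at (155,236) and stays untouched. Next I fit the poses.

```bash
cat > fit.py <<'E'
from h import *
from scipy.optimize import least_squares
from scipy.spatial.transform import Rotation as Ro
def Rp(yaw):return Ro.from_euler('z',yaw).as_matrix()
def Rr(yaw):return Ro.from_euler('z',yaw).as_matrix()@Ro.from_euler('y',-np.pi/6).as_matrix()
PM=np.array([[.0625,.065,.012],[.0625,-.065,.012],[-.0625,-.065,.012],[-.0625,.065,.012]])
RM=np.array([[.15,.09,0],[.15,-.09,0],[0,-.09,0],[0,.09,0]])
def fit(n,M,Rf,z,uv,x0):
    f=lambda p:(proj(n,M@Rf(p[2]).T+[p[0],p[1],z])-uv).ravel()
    s=least_squares(f,x0);return s.x,s.fun.reshape(-1,2).round(1)
E
python3 - <<'E'
from fit import *
pu=np.array([[80,135],[303,93],[350,308],[125,353]])/3.4545+[415,190]
ru=(np.array([[431,67],[740,61],[739,293],[447,298]])-[385,0])/3.075+[235,170]
p,e=fit('top',PM,Rp,0,pu,[.525,-.277,.2]);print(p,e.tolist())
r,e2=fit('top',RM,Rr,.04,ru,[.5,.05,0]);print(r,e2.tolist())
for n in('top','side'):
    im=cv2.imread(f'pics/{n}0.png')
    for M,R,t in((PM,Rp(p[2]),[p[0],p[1],0]),(RM,Rr(r[2]),[r[0],r[1],.04])):
        q=proj(n,M@R.T+t);cv2.polylines(im,[(q*16).astype(int)],True,(255,0,255),1,cv2.LINE_AA,4)
    im=cv2.resize(im[170:330,230:550] ,(800,400),interpolation=2)
    cv2.imwrite(f'pics/ov_{n}.png',im)
E
```

```text
[ 0.53019967 -0.28905435  0.21325335] [[-0.3, -0.0], [0.1, -0.3], [0.3, 0.3], [-0.1, 0.0]]
[0.49947016 0.04850528 0.04022744] [[-0.5, 0.3], [0.3, 0.6], [0.2, -0.5], [-0.0, -0.5]]
```

View pics/ov_top.png

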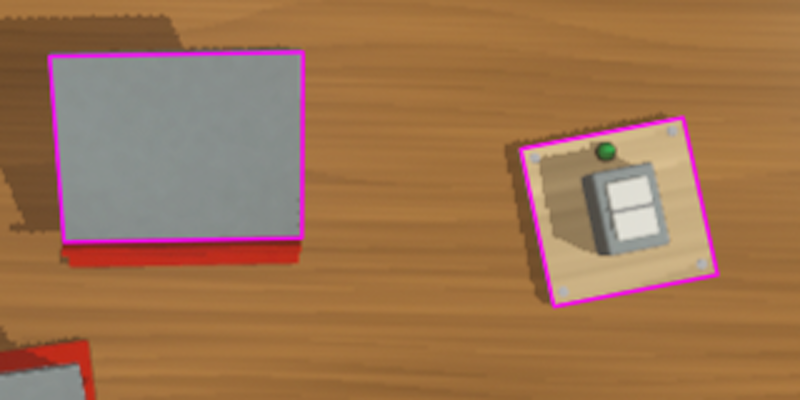

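View pics/ov_side.png

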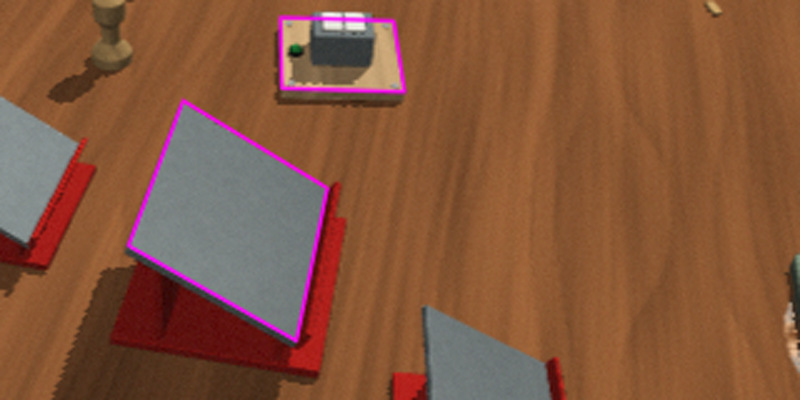

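Both overlays match the panel and stand edges in both views. Panel: (0.530, −0.289), yaw 0.213. Stand: (0.4995, 0.0485), yaw 0.040. I'll go to the panel with a top-down grasp and jaws across its y axis (tool yaw 0.213, a turn of −2.50 from now).

Call:
apply_moves(moves=[{"gripper": 0.0854, "tx": 0.1, "ty": -0.29, "tz": 0.0, "rz": -0.9}, {"gripper": 0.0854, "tx": 0.1, "ty": -0.29, "tz": 0.0, "rz": -0.9}, {"gripper": 0.0854, "tx": 0.1, "ty": -0.29, "tz": 0.0, "rz": -0.9}, {"gripper": 0.0854, "tx": 0.1, "ty": -0.29, "tz": 0.0, "rz": -0.9}, {"gripper": 0.0854, "tx": 0.1, "ty": -0.29, "tz": 0.0, "rz": -0.9}], squeeze=40)

```text
invalid input at $.moves[0]: expected keys gripper, tx, ty, tz, rx, ry, rz
```

Call:
apply_moves(moves=[{"gripper": 0.0854, "tx": 0.1, "ty": -0.29, "tz": 0.0, "rz": -0.9}, {"gripper": 0.0854, "tx": 0.1, "ty": -0.29, "tz": 0.0, "rz": -0.9}, {"gripper": 0.0854, "tx": 0.1, "ty": -0.29, "tz": 0.0, "rz": -0.9}, {"gripper": 0.0854, "tx": 0.1, "ty": -0.29, "tz": 0.0, "rz": -0.9}, {"gripper": 0.0854, "tx": 0.1, "ty": -0.29, "tz": 0.0, "rz": -0.9}])

```text
invalid input at $.moves[0]: expected keys gripper, tx, ty, tz, rx, ry, rz
```

Call:
apply_moves(moves=[{"gripper": 0.085, "tx": 0.1, "ty": -0.29, "tz": 0, "rx": 0, "ry": 0, "rz": -0.9}, {"gripper": 0.085, "tx": 0.1, "ty": -0.29, "tz": 0, "rx": 0, "ry": 0, "rz": -0.9}, {"gripper": 0.085, "tx": 0.1, "ty": -0.29, "tz": 0, "rx": 0, "ry": 0, "rz": -0.9}, {"gripper": 0.085, "tx": 0.1, "ty": -0.29, "tz": 0, "rx": 0, "ry": 0, "rz": -0.9}, {"gripper": 0.085, "tx": 0.1, "ty": -0.29, "tz": 0, "rx": 0, "ry": 0, "rz": -0.9}], squeeze=40)

```text
time: 1.02
tcp_pos: [0.3384, 0.2316, 0.2506]
ee_rot: [3.14, 0.0, 1.81]
force: [1.2, -0.6, 0.1]
width: 0.995
```

Call:
apply_moves(moves=[{"gripper": 0.085, "tx": 0.1, "ty": -0.29, "tz": 0, "rx": 0, "ry": 0, "rz": -0.9}, {"gripper": 0.085, "tx": 0.1, "ty": -0.29, "tz": 0, "rx": 0, "ry": 0, "rz": -0.9}, {"gripper": 0.085, "tx": 0.1, "ty": -0.29, "tz": 0, "rx": 0, "ry": 0, "rz": -0.9}, {"gripper": 0.085, "tx": 0.1, "ty": -0.29, "tz": 0, "rx": 0, "ry": 0, "rz": -0.9}, {"gripper": 0.085, "tx": 0.1, "ty": -0.29, "tz": 0, "rx": 0, "ry": 0, "rz": -0.9}])

```text
time: 1.65
tcp_pos: [0.4385, -0.0589, 0.2508]
ee_rot: [3.14, -0.001, 0.909]
force: [0.4, 1.5, 0.8]
width: 0.993
```

Call:
apply_moves(moves=[{"gripper": 0.085, "tx": 0.092, "ty": -0.23, "tz": -0.13, "rx": 0, "ry": 0, "rz": -0.696}, {"gripper": 0.085, "tx": 0.092, "ty": -0.23, "tz": -0.13, "rx": 0, "ry": 0, "rz": -0.696}, {"gripper": 0.085, "tx": 0.092, "ty": -0.23, "tz": -0.13, "rx": 0, "ry": 0, "rz": -0.696}, {"gripper": 0.085, "tx": 0.092, "ty": -0.23, "tz": -0.13, "rx": 0, "ry": 0, "rz": -0.696}, {"gripper": 0.085, "tx": 0.092, "ty": -0.23, "tz": -0.13, "rx": 0, "ry": 0, "rz": -0.696}])

```text
time: 2.28
tcp_pos: [0.5298, -0.289, 0.1181]
ee_rot: [-3.14, 0.001, 0.216]
force: [0.2, 0.3, 1.0]
width: 0.998
```

```bash
python3 - <<'E'
from h import *
for n in('top','side'):
    im=look(n,n+'1.png')
    s=im[180:330,400:560] if n=='top' else im[100:250,290:450]
    cv2.imwrite(f'pics/c1{n}.png',cv2.resize(s,(640,600),interpolation=2))
s=ctrl.get_state();print(s['tcp_pos'],s['ee_rot'],s['joint_pos'])
E
```

```text
[ 0.52950594 -0.28877165  0.11800813] [-3.13998203e+00  1.99280022e-03  2.15875886e-01] [-6.42460027e-01  4.01373444e-01  1.58200560e+00 -4.96348267e-04
  1.16073520e+00  7.12660469e-01]
```

View pics/c1top.png

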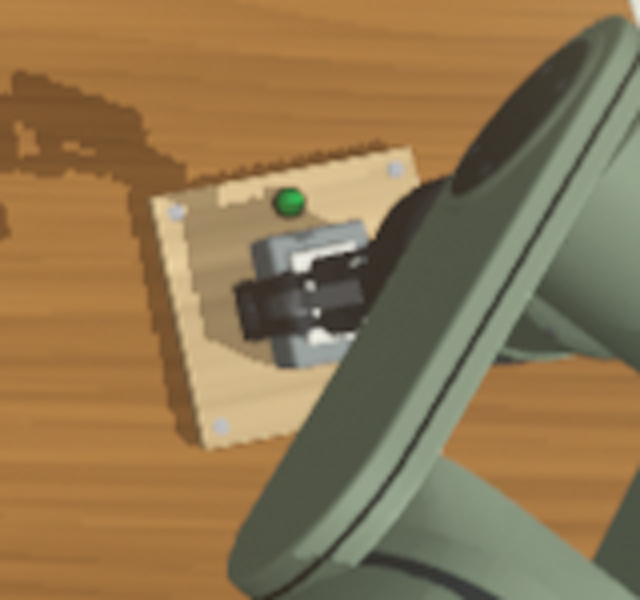

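View pics/c1side.png

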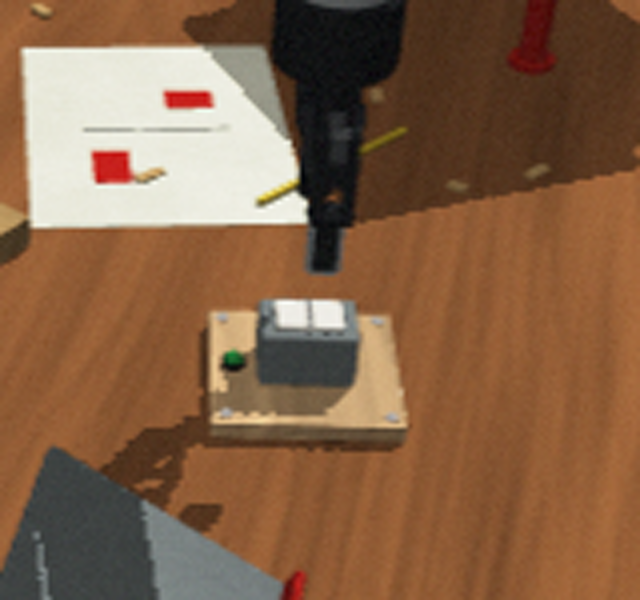

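The crops show the jaws centred over the rocker housing (top crop (310,295)), aligned with the panel that has the green lamp. Descending.

Call:
apply_moves(moves=[{"gripper": 0.085, "tx": 0, "ty": 0, "tz": -0.04, "rx": 0, "ry": 0, "rz": 0}, {"gripper": 0.085, "tx": 0, "ty": 0, "tz": -0.065, "rx": 0, "ry": 0, "rz": 0}, {"gripper": 0.085, "tx": 0, "ty": 0, "tz": -0.082, "rx": 0, "ry": 0, "rz": 0}, {"gripper": 0.085, "tx": 0, "ty": 0, "tz": -0.082, "rx": 0, "ry": 0, "rz": 0}])

```text
time: 2.88
tcp_pos: [0.5293, -0.2854, 0.0375]
ee_rot: [-3.14, 0.002, 0.219]
force: [-0.7, -0.5, 0.6]
width: 0.992
```

Call:
apply_moves(moves=[{"gripper": 0.03, "tx": 0, "ty": 0, "tz": 0, "rx": 0, "ry": 0, "rz": 0}, {"gripper": 0.03, "tx": 0, "ty": 0, "tz": 0, "rx": 0, "ry": 0, "rz": 0}, {"gripper": 0.03, "tx": 0, "ty": 0, "tz": 0, "rx": 0, "ry": 0, "rz": 0}, {"gripper": 0.03, "tx": 0, "ty": 0, "tz": 0, "rx": 0, "ry": 0, "rz": 0}, {"gripper": 0.03, "tx": 0, "ty": 0, "tz": 0, "rx": 0, "ry": 0, "rz": 0}], squeeze=50)

```text
time: 3.5
tcp_pos: [0.5312, -0.2873, 0.04]
ee_rot: [3.139, -0.002, 0.219]
force: [0.7, 0.9, 6.5]
width: 0.551
```

Call:
apply_moves(moves=[{"gripper": 0.03, "tx": 0, "ty": 0, "tz": 0.03, "rx": 0, "ry": 0, "rz": 0}, {"gripper": 0.03, "tx": 0, "ty": 0, "tz": 0.08, "rx": 0, "ry": 0, "rz": 0}, {"gripper": 0.03, "tx": 0, "ty": 0, "tz": 0.13, "rx": 0, "ry": 0, "rz": 0}, {"gripper": 0.03, "tx": 0, "ty": 0, "tz": 0.17, "rx": 0, "ry": 0, "rz": 0}, {"gripper": 0.03, "tx": 0, "ty": 0, "tz": 0.2, "rx": 0, "ry": 0, "rz": 0}])

```text
time: 4.12
tcp_pos: [0.53, -0.2866, 0.24]
ee_rot: [3.141, -0.001, 0.219]
force: [-0.2, -0.1, -2.2]
width: 0.551
```

```bash
python3 - <<'E'
from h import *
for n in('top','side'):
    im=look(n,n+'2.png')
s=ctrl.get_state();print(s['time'],s['tcp_pos'],s['ee_rot'],s['joint_pos'],s['force'],s['width'])
E
```

```text
4.225 [ 0.53184081 -0.28795872  0.24249121] [ 3.13532354 -0.00536953  0.21876868] [-6.39242280e-01  2.70028991e-01  1.48015285e+00 -3.81057175e-05
  1.38315662e+00  7.12809151e-01] [ 0.42456672 -0.55828186 -0.93352951] 0.5481763571840065
```

View pics/side2.png

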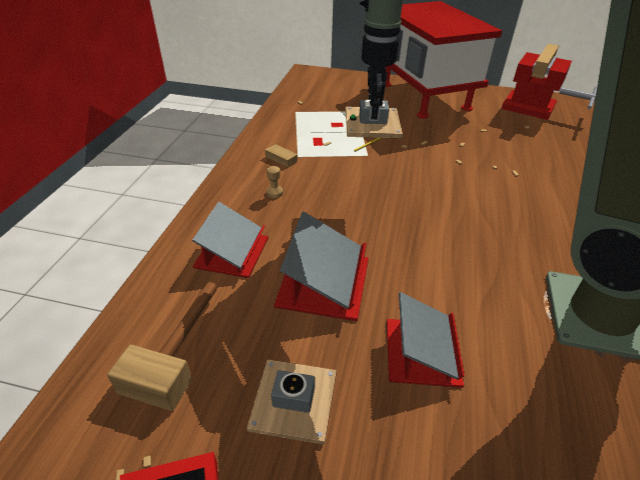

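The panel is held level at (375,120) in the side view, and the stand is free. Working out the pre-place pose, 60 mm off the face.

```bash
python3 - <<'E'
from fit import *
cur=np.array([.5298,-.2872,.2380]);Rc=Ro.from_euler('xyz',[np.pi,0,.219])
R=Rr(.040);t=np.array([.4995,.0485,.04])
Rt=Ro.from_matrix(R)*Ro.from_euler('x',np.pi)
print('rotvec',(Rt*Rc.inv()).as_rotvec())
for z in(.06,.03,.01,0):
    g=t+R@[.0665,0,z+.039];print(z,g.round(4),(g-cur).round(4))
print(R)
E
```

```text
rotvec [ 0.06770536 -0.51989546 -0.17488739]
0.06 [0.5076 0.0488 0.159 ] [-0.0222  0.336  -0.079 ]
0.03 [0.5226 0.0494 0.133 ] [-0.0072  0.3366 -0.105 ]
0.01 [0.5326 0.0498 0.1157] [ 0.0028  0.337  -0.1223]
0 [0.5376 0.05   0.107 ] [ 0.0078  0.3372 -0.131 ]
[[ 0.86533268 -0.03998933 -0.49960005]
 [ 0.03463178  0.99920011 -0.01999467]
 [ 0.5         0.          0.8660254 ]]
```

Call:
apply_moves(moves=[{"gripper": 0.03, "tx": -0.005, "ty": 0.05, "tz": 0, "rx": 0.014, "ry": -0.104, "rz": -0.035}, {"gripper": 0.03, "tx": -0.01, "ty": 0.11, "tz": 0, "rx": 0.027, "ry": -0.208, "rz": -0.07}, {"gripper": 0.03, "tx": -0.015, "ty": 0.17, "tz": 0, "rx": 0.041, "ry": -0.312, "rz": -0.105}, {"gripper": 0.03, "tx": -0.022, "ty": 0.23, "tz": 0, "rx": 0.054, "ry": -0.416, "rz": -0.14}, {"gripper": 0.03, "tx": -0.022, "ty": 0.28, "tz": 0, "rx": 0.068, "ry": -0.52, "rz": -0.175}])

```text
time: 4.85
tcp_pos: [0.5055, -0.0045, 0.2353]
ee_rot: [-3.138, -0.522, 0.037]
force: [0.3, 0.0, -1.9]
width: 0.551
```

Call:
apply_moves(moves=[{"gripper": 0.03, "tx": 0, "ty": 0.036, "tz": -0.02, "rx": 0, "ry": 0, "rz": 0}, {"gripper": 0.03, "tx": 0, "ty": 0.056, "tz": -0.05, "rx": 0, "ry": 0, "rz": 0}, {"gripper": 0.03, "tx": 0, "ty": 0.056, "tz": -0.079, "rx": 0, "ry": 0, "rz": 0}, {"gripper": 0.03, "tx": 0, "ty": 0.056, "tz": -0.079, "rx": 0, "ry": 0, "rz": 0}])

```text
time: 5.35
tcp_pos: [0.5034, 0.0503, 0.1536]
ee_rot: [-3.139, -0.512, 0.039]
force: [-1.1, 0.4, -1.6]
width: 0.555
```

```bash
python3 - <<'E'
from fit import *
R=Rr(.040);t=np.array([.4995,.0485,.04])
s=ctrl.get_state();print(s['time'],s['tcp_pos'],s['ee_rot'],s['joint_pos'],s['force'])
Rt=Ro.from_matrix(R)*Ro.from_euler('x',np.pi);print('want',Rt.as_euler('xyz'))
for n in('top','side'):
    im=look(n,n+'3.png')
    q=proj(n,(PM+[.0665,0,.06])@R.T+t);print(n,q.round(1).tolist())
    s=2.5;o=np.array([200,150])
    im=cv2.resize(im[150:390,200:520],(800,600),interpolation=2)
    cv2.imwrite(f'pics/c3{n}0.png',im)
    cv2.polylines(im,[((q-o)*s*16).astype(int)],True,(255,0,255),1,cv2.LINE_AA,4)
    cv2.imwrite(f'pics/c3{n}.png',im)
E
```

```text
5.35 [0.50344387 0.05034212 0.15362256] [-3.13908374 -0.5119786   0.03948734] [-0.11941335 -0.09267299  2.16628591  0.14953854  0.56681771  1.30553978] [-1.13062417  0.40420675 -1.6199436 ]
want [ 3.14159265 -0.52359878  0.04      ]
top [[260.4, 219.0], [338.0, 217.8], [338.3, 282.4], [264.9, 283.6]]
side [[312.7, 242.1], [326.2, 200.2], [376.9, 231.7], [369.5, 275.8]]
```

View pics/c3top.png

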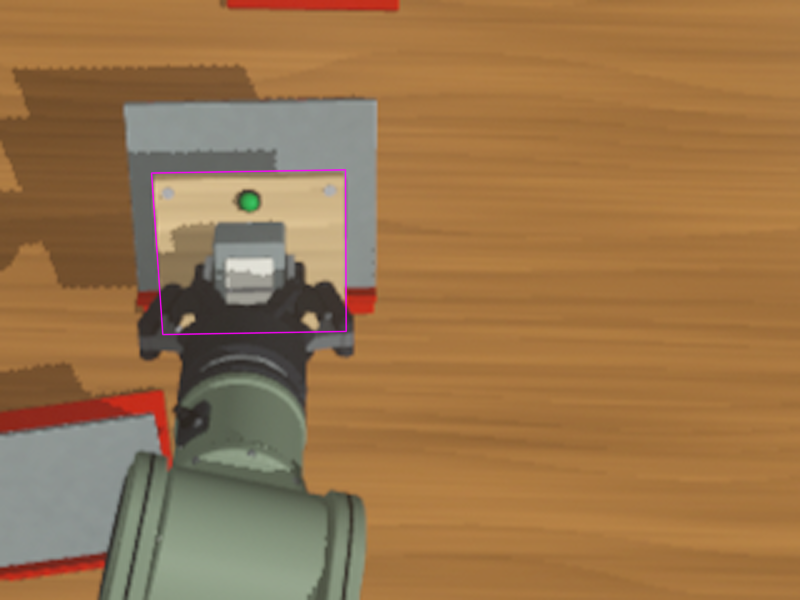

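View pics/c3side.png

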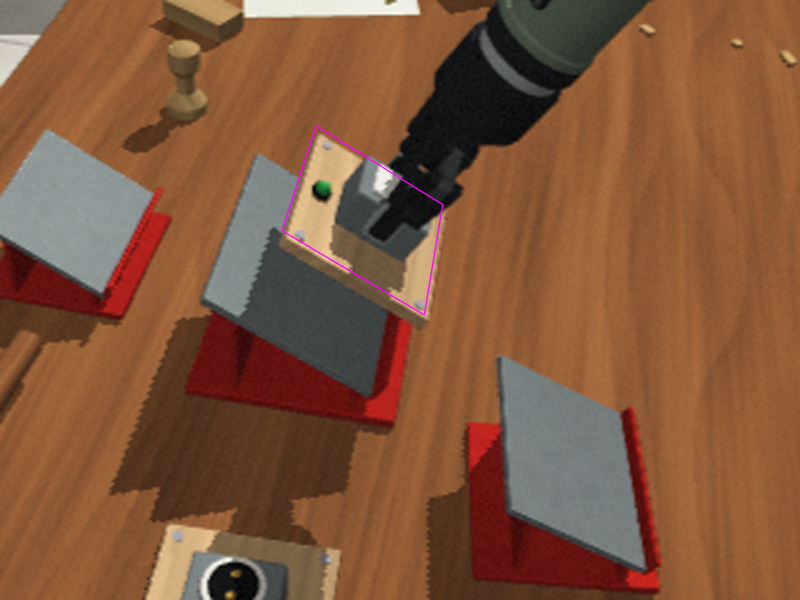

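Call:
apply_moves(moves=[{"gripper": 0.03, "tx": 0, "ty": 0, "tz": 0, "rx": 0, "ry": 0, "rz": 0}, {"gripper": 0.03, "tx": 0, "ty": 0, "tz": 0, "rx": 0, "ry": 0, "rz": 0}])

```text
time: 5.7
tcp_pos: [0.509, 0.049, 0.1607]
ee_rot: [3.142, -0.526, 0.039]
force: [0.5, 0.1, -2.7]
width: 0.552
```

```bash
python3 - <<'E'
from fit import *
for i in range(4):
    a=look('side','side4.png');s=ctrl.get_state();print(s['time'],s['tcp_pos'].round(4),s['ee_rot'].round(3))
b=look('top','top4.png')
cv2.imwrite('pics/c4s.png',cv2.resize(a[190:290,300:400],(600,600),interpolation=2))
cv2.imwrite('pics/c4t.png',cv2.resize(b[200:300,250:350],(600,600),interpolation=2))
E
```

```text
5.75 [0.5088 0.049  0.1605] [-3.142 -0.526  0.039]
5.8 [0.5087 0.0491 0.1603] [-3.142 -0.526  0.039]
5.85 [0.5085 0.0492 0.1601] [-3.141 -0.525  0.039]
5.9 [0.5083 0.0492 0.1598] [-3.141 -0.525  0.039]
```

View pics/c4s.png

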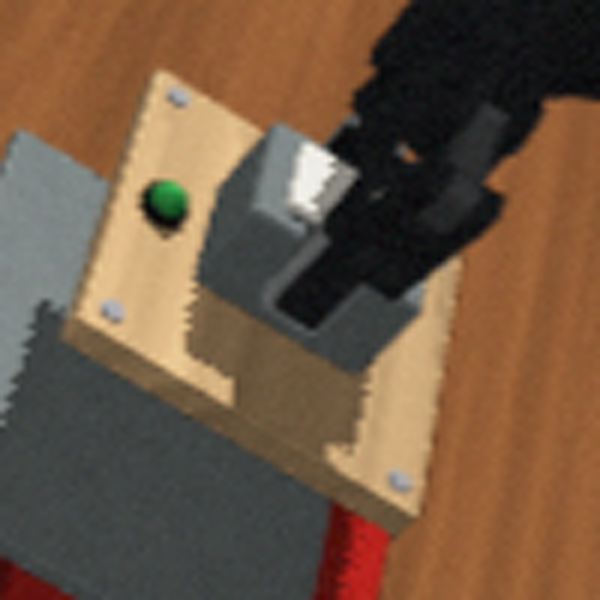

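View pics/c4t.png

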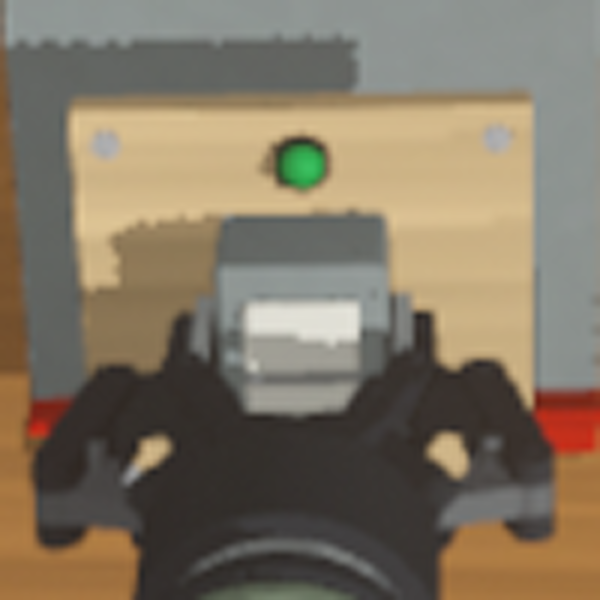

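```bash
python3 - <<'E'
from fit import *
R=Rr(.040);t=np.array([.4995,.0485,.04])
S=np.array([[67,322],[158,72],[415,515]])/6+[300,190];Si=[0,1,3]
T=np.array([[68,100],[531,96]])/6+[250,200];Ti=[0,1]
def f(p):
    W=((PM@Ro.from_rotvec(p[3:]).as_matrix().T)+p[:3])@R.T+t
    return np.r_[(proj('side',W[Si])-S).ravel(),(proj('top',W[Ti])-T).ravel()]
s=least_squares(f,[.0665,0,.06,0,0,0]);print(s.x.round(4),s.fun.round(2))
E
```

```text
[ 0.0659 -0.0004  0.0572 -0.0066  0.0504 -0.0121] [-0.46 -0.06 -1.07 -0.17 -0.06 -0.05  0.08  0.47  0.06  0.93]
```

The fit of the held panel puts it at rest-frame x 0.066, y 0, z 0.057, straight to within 3°. It agrees with the plan to about 3 mm. Descending along the face normal.

Call:
apply_moves(moves=[{"gripper": 0.03, "tx": 0.0075, "ty": 0, "tz": -0.013, "rx": 0, "ry": 0, "rz": 0}, {"gripper": 0.03, "tx": 0.0125, "ty": 0, "tz": -0.0217, "rx": 0, "ry": 0, "rz": 0}, {"gripper": 0.03, "tx": 0.0175, "ty": 0.001, "tz": -0.0303, "rx": 0, "ry": 0, "rz": 0}, {"gripper": 0.03, "tx": 0.0225, "ty": 0.001, "tz": -0.039, "rx": 0, "ry": 0, "rz": 0}, {"gripper": 0.03, "tx": 0.025, "ty": 0.001, "tz": -0.0433, "rx": 0, "ry": 0, "rz": 0}])

```text
time: 6.58
tcp_pos: [0.533, 0.0505, 0.1151]
ee_rot: [-3.141, -0.523, 0.04]
force: [-0.3, -0.4, -2.7]
width: 0.549
```

Call:
apply_moves(moves=[{"gripper": 0.03, "tx": 0.0005, "ty": 0, "tz": -0.0009, "rx": 0, "ry": 0, "rz": 0}, {"gripper": 0.03, "tx": 0.001, "ty": 0, "tz": -0.0017, "rx": 0, "ry": 0, "rz": 0}, {"gripper": 0.03, "tx": 0.0015, "ty": 0, "tz": -0.0026, "rx": 0, "ry": 0, "rz": 0}, {"gripper": 0.03, "tx": 0.0015, "ty": 0, "tz": -0.0026, "rx": 0, "ry": 0, "rz": 0}])

```text
time: 7.08
tcp_pos: [0.5346, 0.0504, 0.1136]
ee_rot: [-3.141, -0.524, 0.04]
force: [0.3, 0.3, -2.5]
width: 0.554
```

```bash
python3 - <<'E'
from fit import *
a=look('side','side5.png');s=ctrl.get_state();print(s['time'],s['tcp_pos'].round(4),s['ee_rot'].round(3),s['force'])
b=look('top','top5.png')
cv2.imwrite('pics/c5s.png',cv2.resize(a[200:320,270:390],(600,600),interpolation=2))
cv2.imwrite('pics/c5t.png',cv2.resize(b[180:300,240:360],(600,600),interpolation=2))
E
```

```text
7.125 [0.5346 0.0504 0.1136] [-3.141 -0.524  0.04 ] [ 0.3306109  -0.28087292 -2.56626744]
```

View pics/c5s.png

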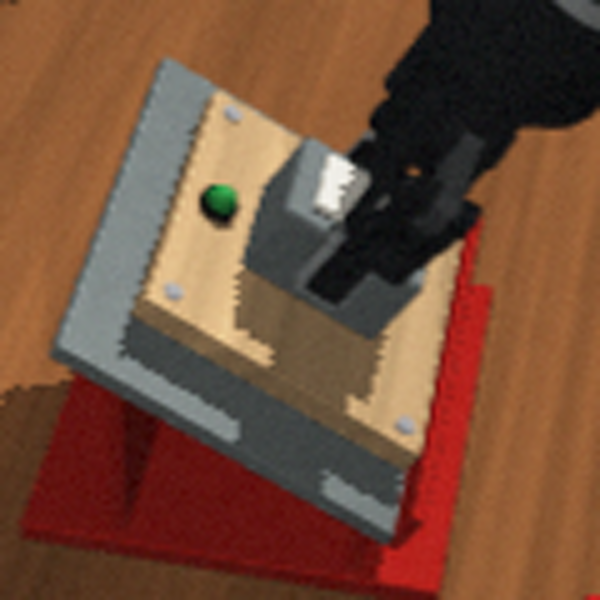

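View pics/c5t.png

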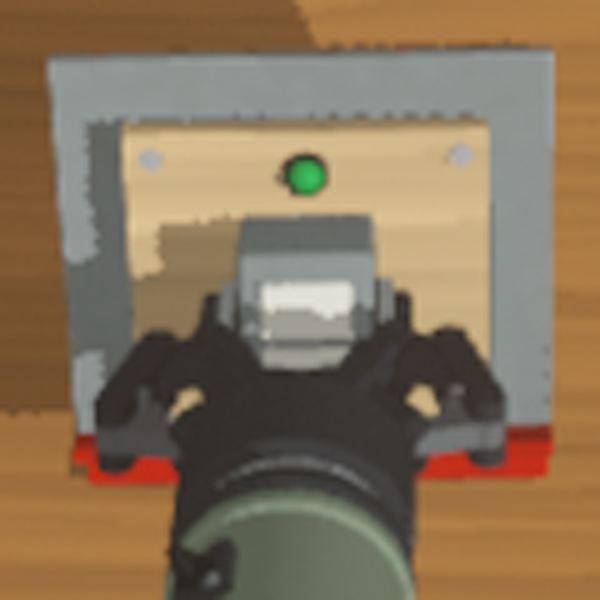

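No contact yet, and the lower corner clears the lip. Continuing in 1 mm steps.

Call:
apply_moves(moves=[{"gripper": 0.03, "tx": 0.0005, "ty": 0, "tz": -0.0009, "rx": 0, "ry": 0, "rz": 0}, {"gripper": 0.03, "tx": 0.001, "ty": 0, "tz": -0.0017, "rx": 0, "ry": 0, "rz": 0}, {"gripper": 0.03, "tx": 0.0015, "ty": 0, "tz": -0.0026, "rx": 0, "ry": 0, "rz": 0}, {"gripper": 0.03, "tx": 0.0015, "ty": 0, "tz": -0.0026, "rx": 0, "ry": 0, "rz": 0}])

```text
time: 7.68
tcp_pos: [0.536, 0.0504, 0.1106]
ee_rot: [-3.141, -0.523, 0.039]
force: [0.5, -0.7, -1.7]
width: 0.554
```

Call:
apply_moves(moves=[{"gripper": 0.03, "tx": 0.0005, "ty": 0, "tz": -0.0009, "rx": 0, "ry": 0, "rz": 0}, {"gripper": 0.03, "tx": 0.001, "ty": 0, "tz": -0.0017, "rx": 0, "ry": 0, "rz": 0}, {"gripper": 0.03, "tx": 0.001, "ty": 0, "tz": -0.0017, "rx": 0, "ry": 0, "rz": 0}])

```text
time: 8.05
tcp_pos: [0.537, 0.0504, 0.109]
ee_rot: [-3.141, -0.524, 0.04]
force: [0.2, -0.1, -2.3]
width: 0.554
```

Call:
apply_moves(moves=[{"gripper": 0.03, "tx": 0.0005, "ty": 0, "tz": -0.0009, "rx": 0, "ry": 0, "rz": 0}, {"gripper": 0.03, "tx": 0.0005, "ty": 0, "tz": -0.0009, "rx": 0, "ry": 0, "rz": 0}])

```text
time: 8.3
tcp_pos: [0.5375, 0.0505, 0.1084]
ee_rot: [-3.141, -0.524, 0.04]
force: [-4.9, -0.3, 2.4]
width: 0.547
```

Call:
apply_moves(moves=[{"gripper": 0.03, "tx": 0.0005, "ty": 0, "tz": -0.0009, "rx": 0, "ry": 0, "rz": 0}, {"gripper": 0.03, "tx": 0.0005, "ty": 0, "tz": -0.0009, "rx": 0, "ry": 0, "rz": 0}])

```text
time: 8.55
tcp_pos: [0.5375, 0.0505, 0.1083]
ee_rot: [-3.141, -0.524, 0.04]
force: [-16.4, 0.1, 17.1]
width: 0.553
```

```bash
python3 - <<'E'
from fit import *
a=look('side','side6.png');s=ctrl.get_state();print(s['time'],s['tcp_pos'].round(4),s['ee_rot'].round(3),s['force'],s['ft_torque'])
b=look('top','top6.png')
cv2.imwrite('pics/c6s.png',cv2.resize(a[200:320,270:390],(600,600),interpolation=2))
E
```

```text
8.6 [0.5375 0.0505 0.1084] [-3.141 -0.524  0.04 ] [-16.10419534  -0.50711999  16.08369724] [-0.63087376  1.04757594 -0.50496678]
```

View pics/c6s.png

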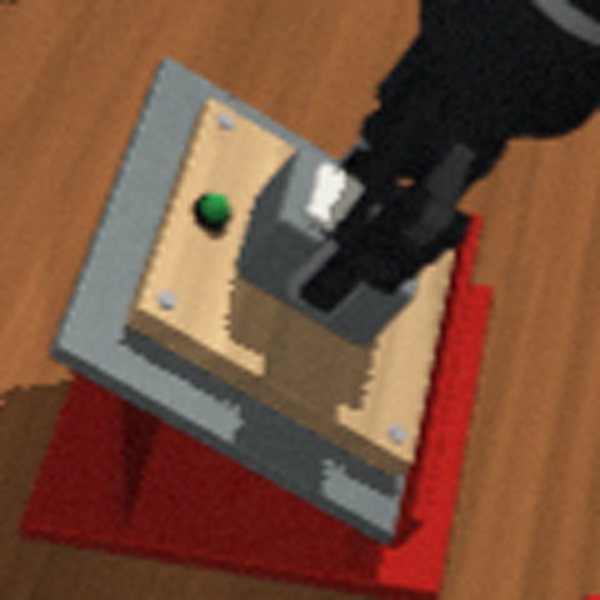

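Contact with the face at about 22 N normal. I'll ease the load and slide down the slope in small steps until the lip is felt.

Call:
apply_moves(moves=[{"gripper": 0.03, "tx": -0.0005, "ty": 0, "tz": 0.0008, "rx": 0, "ry": 0, "rz": 0}, {"gripper": 0.03, "tx": -0.0014, "ty": 0, "tz": 0.0003, "rx": 0, "ry": 0, "rz": 0}, {"gripper": 0.03, "tx": -0.0022, "ty": -0.0001, "tz": -0.0002, "rx": 0, "ry": 0, "rz": 0}, {"gripper": 0.03, "tx": -0.0022, "ty": -0.0001, "tz": -0.0002, "rx": 0, "ry": 0, "rz": 0}])

```text
time: 9.15
tcp_pos: [0.5371, 0.0503, 0.1082]
ee_rot: [3.141, -0.527, 0.04]
force: [0.0, 1.2, 4.8]
width: 0.555
```

Call:
apply_moves(moves=[{"gripper": 0.03, "tx": -0.0009, "ty": 0, "tz": -0.0005, "rx": 0, "ry": 0, "rz": 0}, {"gripper": 0.03, "tx": -0.0009, "ty": 0, "tz": -0.0005, "rx": 0, "ry": 0, "rz": 0}])

```text
time: 9.4
tcp_pos: [0.536, 0.0501, 0.1075]
ee_rot: [3.141, -0.526, 0.04]
force: [0.4, 1.7, 5.3]
width: 0.554
```

Call:
apply_moves(moves=[{"gripper": 0.03, "tx": -0.0009, "ty": 0, "tz": -0.0005, "rx": 0, "ry": 0, "rz": 0}, {"gripper": 0.03, "tx": -0.0009, "ty": 0, "tz": -0.0005, "rx": 0, "ry": 0, "rz": 0}])

```text
time: 9.65
tcp_pos: [0.535, 0.05, 0.107]
ee_rot: [3.141, -0.526, 0.04]
force: [-0.9, 0.7, 5.3]
width: 0.549
```

```bash
python3 - <<'E'
from fit import *
a=look('side','side7.png');s=ctrl.get_state();print(s['time'],s['tcp_pos'].round(4),s['force'])
b=look('top','top7.png')
cv2.imwrite('pics/c7s.png',cv2.resize(a[200:320,270:390],(600,600),interpolation=2))
E
```

```text
9.7 [0.535  0.05   0.1069] [-0.7557646   0.39083781  5.55193984]
```

View pics/c7s.png

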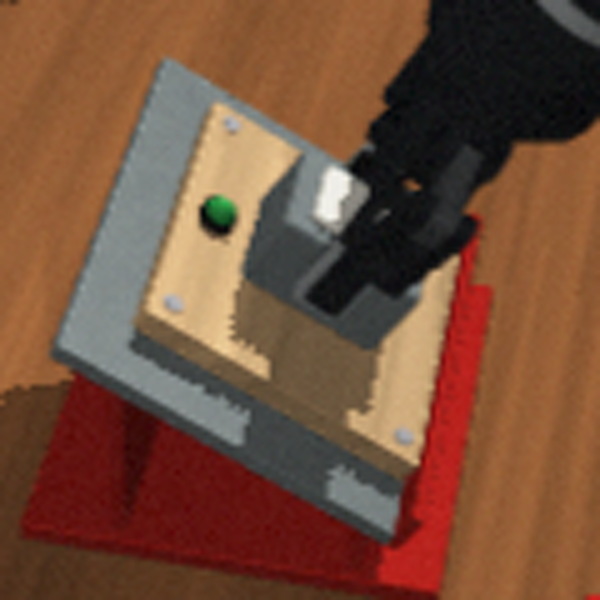

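```bash
python3 - <<'E'
from fit import *
b=cv2.imread('pics/top7.png')
cv2.imwrite('pics/c7t.png',cv2.resize(b[180:300,240:360],(600,600),interpolation=2))
R=Rr(.040);t=np.array([.4995,.0485,.04])
a=cv2.imread('pics/side7.png');a=cv2.resize(a[200:320,270:390],(600,600),interpolation=2)
for z,x,c in((0,.0625,(255,0,255)),):
    for dz in(-.012,0):
        q=proj('side',(PM+[x,0,z+dz])@R.T+t);cv2.polylines(a,[((q-[270,200])*5*16).astype(int)],True,c,1,cv2.LINE_AA,4)
cv2.imwrite('pics/c7o.png',a)
S=np.array([[143,308],[218,103],[417,468]])/5+[270,200];Si=[0,1,3]
def f(p):
    W=((PM@Ro.from_rotvec(p[3:]).as_matrix().T)+p[:3])@R.T+t
    return (proj('side',W[Si])-S).ravel()
s=least_squares(f,[.0665,0,.0,0,0,0]);print(s.x.round(4))
E
```

```text
[ 0.0608 -0.0004 -0.0018  0.0115  0.0103 -0.019 ]
```

View pics/c7o.png

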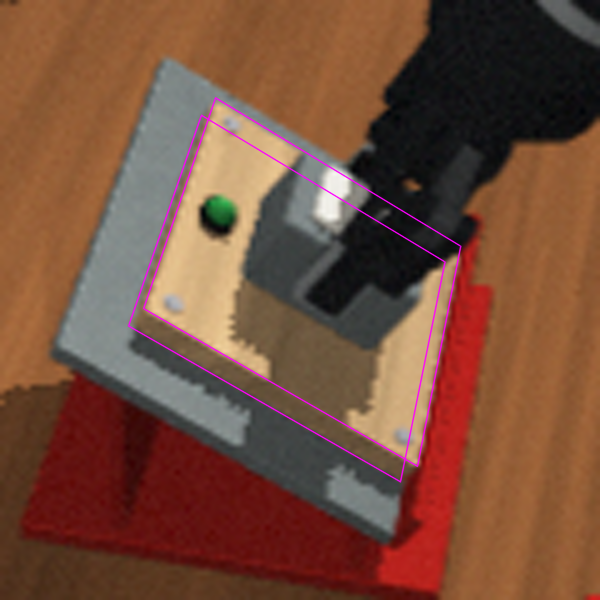

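View pics/c7t.png

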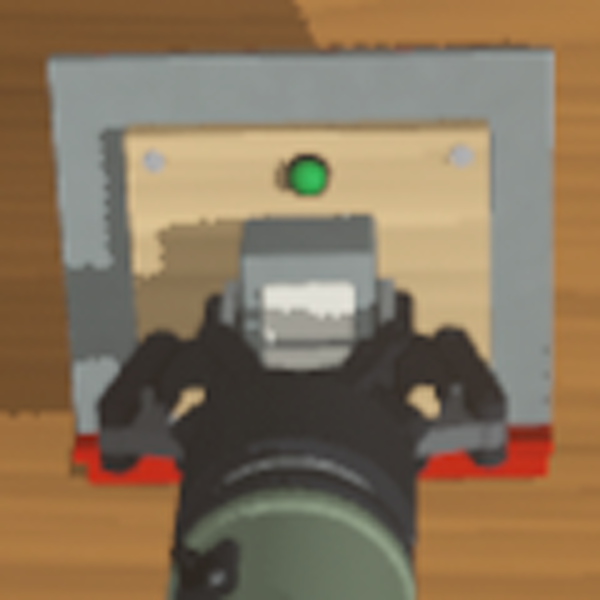

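The overlay of the seated pose (x = 0.0625, z = 0) matches the panel to about 1 mm. One more step to feel for the lip.

Call:
apply_moves(moves=[{"gripper": 0.03, "tx": -0.0009, "ty": 0, "tz": -0.0005, "rx": 0, "ry": 0, "rz": 0}, {"gripper": 0.03, "tx": -0.0009, "ty": 0, "tz": -0.0005, "rx": 0, "ry": 0, "rz": 0}])

```text
time: 10.0
tcp_pos: [0.5344, 0.05, 0.1066]
ee_rot: [3.141, -0.527, 0.04]
force: [1.1, 0.9, 5.3]
width: 0.547
```

Call:
apply_moves(moves=[{"gripper": 0.03, "tx": -0.0009, "ty": 0, "tz": -0.0005, "rx": 0, "ry": 0, "rz": 0}, {"gripper": 0.03, "tx": -0.0009, "ty": 0, "tz": -0.0005, "rx": 0, "ry": 0, "rz": 0}])

```text
time: 10.25
tcp_pos: [0.5343, 0.05, 0.1067]
ee_rot: [3.141, -0.529, 0.04]
force: [5.2, 0.5, 4.5]
width: 0.553
```

The lip is felt: +x force rises to 5 N and the motion stops. Releasing.

Call:
apply_moves(moves=[{"gripper": 0.05, "tx": 0, "ty": 0, "tz": 0, "rx": 0, "ry": 0, "rz": 0}, {"gripper": 0.055, "tx": 0, "ty": 0, "tz": 0, "rx": 0, "ry": 0, "rz": 0}, {"gripper": 0.065, "tx": 0, "ty": 0, "tz": 0, "rx": 0, "ry": 0, "rz": 0}, {"gripper": 0.08, "tx": 0, "ty": 0, "tz": 0, "rx": 0, "ry": 0, "rz": 0}, {"gripper": 0.08, "tx": 0, "ty": 0, "tz": 0, "rx": 0, "ry": 0, "rz": 0}])

```text
time: 10.88
tcp_pos: [0.532, 0.0503, 0.1048]
ee_rot: [-3.141, -0.523, 0.039]
force: [-0.7, -0.3, -0.6]
width: 0.937
```

Call:
apply_moves(moves=[{"gripper": 0.08, "tx": -0.005, "ty": 0, "tz": 0.0087, "rx": 0, "ry": 0, "rz": 0}, {"gripper": 0.08, "tx": -0.015, "ty": -0.001, "tz": 0.026, "rx": 0, "ry": 0, "rz": 0}, {"gripper": 0.08, "tx": -0.03, "ty": -0.001, "tz": 0.052, "rx": 0, "ry": 0, "rz": 0}, {"gripper": 0.08, "tx": -0.05, "ty": -0.002, "tz": 0.0866, "rx": 0, "ry": 0, "rz": 0}, {"gripper": 0.08, "tx": -0.05, "ty": -0.002, "tz": 0.13, "rx": 0, "ry": 0, "rz": 0}])

```text
time: 11.5
tcp_pos: [0.4797, 0.0485, 0.2349]
ee_rot: [-3.141, -0.521, 0.039]
force: [0.8, 0.1, 0.4]
width: 0.939
```

Call:
apply_moves(moves=[{"gripper": 0.08, "tx": 0, "ty": -0.05, "tz": 0.03, "rx": 0, "ry": 0, "rz": 0}, {"gripper": 0.08, "tx": 0, "ty": -0.1, "tz": 0.03, "rx": 0, "ry": 0, "rz": 0}, {"gripper": 0.08, "tx": 0, "ty": -0.15, "tz": 0.03, "rx": 0, "ry": 0, "rz": 0}, {"gripper": 0.08, "tx": 0, "ty": -0.2, "tz": 0.03, "rx": 0, "ry": 0, "rz": 0}, {"gripper": 0.08, "tx": 0, "ty": -0.2, "tz": 0.03, "rx": 0, "ry": 0, "rz": 0}])

```text
time: 12.12
tcp_pos: [0.482, -0.1553, 0.2661]
ee_rot: [3.14, -0.525, 0.034]
force: [0.1, 0.4, 0.3]
width: 0.939
```

```bash
python3 - <<'E'
from fit import *
R=Rr(.040);t=np.array([.4995,.0485,.04])
s=ctrl.get_state();print(s['time'],s['tcp_pos'],s['force'],s['width'])
for n,(x,y) in(('top',(240,180)),('side',(270,200))):
    a=look(n,n+'8.png');rec(n,'socket_panel')
    a=cv2.resize(a[y:y+120,x:x+120],(600,600),interpolation=2)
    q=proj(n,(PM+[.0625,0,0])@R.T+t);cv2.polylines(a,[((q-[x,y])*5*16).astype(int)],True,(255,0,255),1,cv2.LINE_AA,4)
    cv2.imwrite(f'pics/c8{n}.png',a)
E
```

```text
12.125 [ 0.48197551 -0.15533418  0.26609526] [0.13445999 0.42034579 0.25641062] 0.9394098658778667
top socket_panel 0.82 [0.554 0.32  0.011] [[165. 235.]]
side socket_panel 0.71 [0.543 0.357 0.012] [[293. 411.]]
```

View pics/c8top.png

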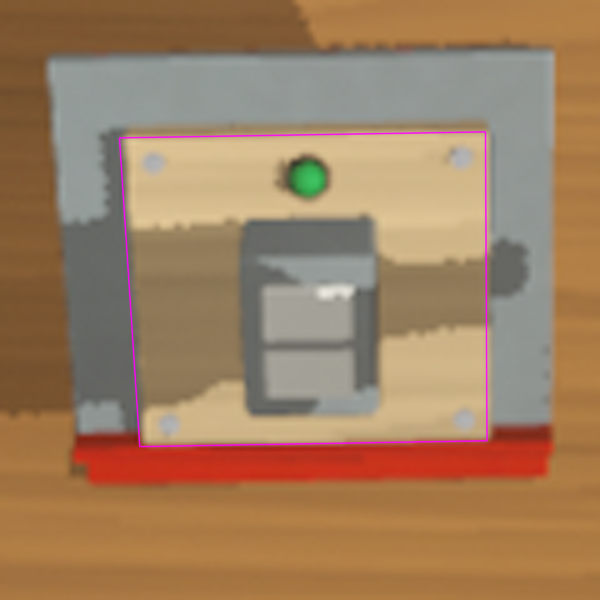

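View pics/c8side.png

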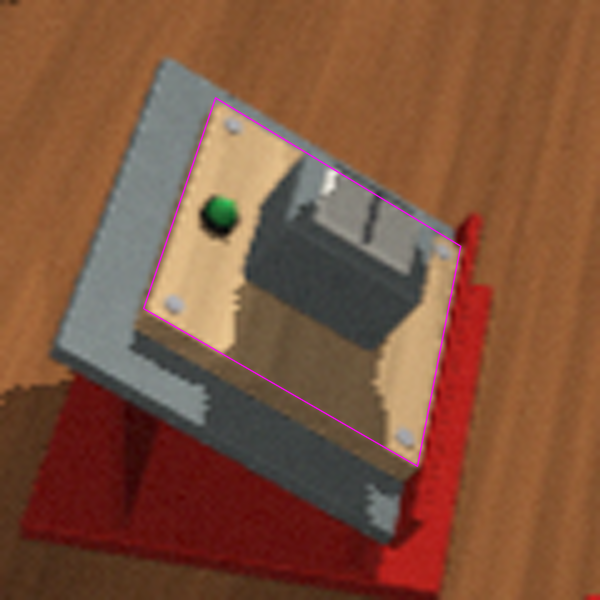

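The panel lies flat behind the lip, lamp up, within about 2 mm of the seated overlay in both views. The arm is clear and the socket panel hasn't moved.

```bash
python3 -c "
from bench import ctrl
print(ctrl.job_done())"
```

```text
the job is handed in; nothing more can be done
None
```

The switch panel is on the largest red stand, face up with its green lamp at the top, flat and straight with its lower edge against the lip. I handed the job in at about 12 s of the 38 s allowed; no verdict is reported.

- **How it was placed:** I gripped the panel by its housing, tilted it 30° and lowered it along the face normal until it touched, pressing with up to about 23 N. I then slid it about 4 mm down to the lip, where I felt about 5 N, before opening the jaws.
- **Final check, panel:** in both views the panel edges match the predicted seated position to about 2 mm. The panel was in the same place after release as before it.
- **Final check, socket panel:** the recognised position shifted by 2 mm in the top view and 5 mm in the side view. That is about the network's own error, and the arm never went near it.
- **Final check, arm:** the gripper was clear of everything and the force on the tool was close to zero.
- **Disagreements:** while the panel was held above the stand, one fit showed it pitched by about 3° and 3 mm lower than planned. Just before release, a side-view fit put it about 2 mm below its seated position in x and z. Both are within measuring error and the allowed tolerance.

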